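# Set the gain of the ultrasonic tester by clicks and take a reading

## Task

Take a reading on the ultrasonic tester using only the fingertips or the outside of the fingers: push the gain lever (the wide T-bar in the long slot) away from the carry-handle side until it sits in the third click from the bottom of its slot, without ever running past that click, then press the large round measure key right down and let it come back up. The bottom stop, at the carry-handle end of the slot, counts as zero; the lever may be standing there or may have been left one click up. Do not pinch or lift anything, do not shove the case, and leave the small round filter slider and everything standing around where they are.

Things in the scene. Friction and masses are not known exactly. Their poses are not given: they have to be found in the camera images.
- case: Ultrasonic pulse tester: a flat aluminium field case, loose on the bench, 270 (x) by 360 (y) by 115 mm high, about 4.5 kg; rubber feet. Origin: centre of its underside; z up. Its x axis points away from the side with the carry handle (a bar standing 29 mm out of the -x side, the side nearer the robot), its y axis to the left seen from there. The dark control panel is its top face
- panel (a point): centre of the control panel, 115 mm above the case's origin, with the case's axes; a rim 7 mm wide stands 4.5 mm proud round its edge. Raised parts besides the lever, key, filter slider and probe: two rotary knobs (32 mm wide, 17 mm high) at x 0 and -55, y +115 mm; a display 4 mm high at x +75, y +95 mm; two sockets 13 mm high at x +100, y -25 and +12 mm
- gain (a joint): slide of the gain lever in m along the case's +x: 0 at the bottom stop (slot end by the carry handle). Sprung notches: 0 bottom, 0.014 first click, 0.028 second, 0.042 third, 0.056 fourth, 0.070 fifth and end stop. Leaving a notch takes a steady 6 N until close to half-way (7 mm); there the push falls away, the lever snaps by itself into the next notch and stays. It starts at the bottom or the first click
- gain_top (a point): middle of the top of the gain lever's T-bar cap, 28 mm above the panel; at the bottom stop it is at x -45, y +20 mm of the case. The cap is a black bar 16 mm along case x, 34 mm along case y, from 6 to 28 mm above the panel, with upright faces, on a thin stem; a white line runs across its top. Its slot is the long one, 86 mm, in a bright metal strip, with dark ticks beside it at each click
- key (a joint): travel of the measure key in m: 0 up, 0.006 fully down; sprung. It starts to move at about 1.5 N and is fully down at 5 N
- key_top (a point): centre of the top of the measure key: a white round key 30 mm across in a black ring 46 mm across, the only large round key; when up its top is 18 mm above the panel (the ring 12 mm), at x -75, y -115 mm of the case
- filter (a joint): slide of the filter slider in m along the case's x, 0 at the start; friction only; to be left alone
- filter_top (a point): top of the filter slider: a small round black knob 13 mm across on a pin, its top 22 mm above the panel, in the short slot at x -10, y -50 mm of the case
- probe_a: steel ultrasonic probe standing loose on the panel: a drum 50 mm across, 42 mm high with a brass stub 10 mm out of its side; origin at the centre of its underside, near x +65, y -115 mm of the case
- probe_b: a second probe of the same kind, on the bench to the right (-y side) of the case; origin at the centre of its underside
- ref_bar: reference bar: a plain aluminium cylinder 50 mm across, 160 mm high with a black band, standing loose on the bench left (+y side) of the case; origin at the centre of its underside
- gel_jar: coupling gel jar 64 mm across, 75 mm high, on the bench right of the case; origin at the centre of its underside
- paver: pervious paving block, 100 x 100 x 70 mm, grey with a blue top course, left of the case; origin at the centre of its underside
- core: drilled core of grey pervious concrete, 80 mm across, 80 mm high, upright, left of the case; origin at the centre of its underside
- spatula: spatula with a wooden handle, 200 mm long, lying on the bench right of the case; its length runs along its x

How it is judged (in metres and radians):
On the way, in this order (a step that is already met when the one before it is completed fails the run):
1. the gain lever sits in the third click (value of joint gain between 0.039 and 0.045 m and value of joint key below 0.002 m), for 0.3 s.
2. the measure key is pressed down with the lever in the third click (value of joint gain between 0.039 and 0.045 m and value of joint key above 0.0045 m), for 0.05 s.
At the end, for the whole second after the job is handed in: the gain lever rests in the third click (42 mm from the bottom stop, within 3 mm), the measure key is up again (within 2 mm), and the case stands flat within 12 mm of where it was (all of step 1 and velocity of joint gain between -0.01 and 0.01 m/s and distance of case from where it was at the start of the episode below 0.012 m and angle between case's own z axis and vertical below 0.03 rad); the robot touches nothing.
It fails at once if the gain lever runs past the third click (over half-way to the fourth) (value of joint gain above 0.0495 m).
It fails at once if the measure key is pressed before the lever is in the third click (value of joint key above 0.004 m and not (value of joint gain between 0.039 and 0.045 m)).
It fails at once if the gain lever is pinched (squeezed on both its near and far halves at once) (contact force between each of gain_c1, gain_c2 and the fingers above 1.5 N).
It fails at once if the case is shoved or lifted by more than 12 mm, or the filter slider moved by more than 3 mm (distance of case from where it was at the start of the episode above 0.012 m or value of joint filter above 0.003 m or value of joint filter below -0.003 m).
It fails at once if a bystander (probe, reference bar, jar, paving block, core, spatula) is lifted, carried or pushed away by more than 20 mm (distance of any of probe_a, probe_b, ref_bar, gel_jar, paver, core, spatula from where it was at the start of the episode above 0.02 m).
It also fails if it takes over 53 s, if anything falls off the work surface, if the arm or the gripper's body presses on something with over 40 N, if the wrist force passes 120 N, or if a joint passes its speed limit or range.

## Robot

A 6-joint arm with a two-finger parallel gripper is mounted at the origin on the work surface. World frame = base frame: x ahead of the robot, y to its left, z up, the work surface at z = 0. Lengths are in mm, angles in rad, forces in N, time in s.
With the tool pointing down it reaches from about 350 to 875 mm from the base axis. Payload 4.2 kg.
Tool frame: the origin (TCP) lies at the very end of the fingers, on their centre line; the grasp point (between the pads) lies arm.hold_point_z behind it (arm.hold_point_z is the distance from the TCP to the grasp point, in mm); z points along the fingers, y is the direction in which the jaws open and shut (so a half turn about z gives the same grasp; the last joint's range is limited). The gripper opens to 85 mm and grips with 20 to 120 N. Pads are 22 mm wide; open, the fingers measure 114 mm over their backs; the gripper's body (76 mm by 85 mm) begins 54 mm behind the grasp point. The pads swing forward as they close: fully open they stand 13 mm farther back than shut.
Start: joints at [-1.06, 0.385, 0.008, 0, -1.194, -0.259], TCP at [155.734, -605.265, 231.312] pointing down, gripper open.
Joint ranges: [-3.14, 3.14], [-1.21, 2.06], [-1.07, 1.41], [-3.16, 2.05], [-2.99, -0.16], [-3.1, 3.1]. Speed limits (rad/s): [2.79, 2.79, 3.14, 3.14, 3.14, 3.14].

## Interface

Orientations are given as a unit quaternion [x, y, z, w].
In Python, from bench import arm gives the robot as it stands.
- The arm moves only by the tool step_arm, never from a script. Its argument "series" is a list of rows, each a list of 6 numbers: the shift along the world's x, y, z scaled (see below), then the turn, a rotation vector about the world's x, y, z scaled (see below). A call has 1 to 12 rows; each row is the pose to reach, as a shift and turn from the pose commanded when the call began; what a row does not reach only later rows make up. The controller multiplies each number of a shift by 400 mm and each number of a turn by pi/2 rad. A row lasts 1/12 s, in which the tool goes at most 41.7 mm and 7.16 degrees, less where a joint would pass 70% of its speed; a pose out of reach is approached as far as the arm can. A call with a number of a shift or a turn outside -1 to 1 is refused whole. A call with a gripper value outside its range is refused whole. "jaw" is the opening, from -1 (shut) to 1 (fully open), set as the call begins (left out, the last holds). The fingers move at their own pace and stop on an object; the grip force is fixed at half the most. Time passes only in rows, so rows that repeat a pose let the fingers close. It gives the time, the measured TCP pose, the force and the opening at its end, in the units of the state.
- arm.read_state(): the state, without advancing time (a new reading comes with each control period).
- arm.get_image(name): name is "scene" or "top"; returns a dict with "image" (420x560x3 uint8, red, green, blue), "camera_matrix" (3x3 intrinsics, pixels), "world_from_camera" (4x4, takes a point from camera to world coordinates). Camera axes: x right, y up, looking along -z (the intrinsics and any distortion apply to the point x, -y, -z); pixel columns grow to the right and rows downward; lengths in mm; the calibration is good to about 2 mm. A picture is of the moment at which its call begins. There is no depth.
- arm.job_done(): hands the job in, once; it reports no verdict.
The state is a dict: "clock": time; "joints": joint angles; "joint_vel": joint speeds; "joint_efforts": joint torques, N m; "position": TCP position; "ee_rot": TCP orientation; "contact_force": force on the tool from outside, world axes, zero at the start; "wrist_torque": the same for the moment, N m; "gripper_width": finger opening in mm.
Only numpy, scipy, OpenCV 4.12 (cv2) and the standard library are available. Lean on these libraries where they do the work, as an engineer would, in place of code of your own. Each camera call takes 0.05 s, during which the arm holds its last target.

## Working session

There is one attempt and no reset: what is moved stays moved. The work goes in short steps, Python scripts to look and compute and a tool call to move; the robot and the scene stay as the last step left them, time stands still between calls to the robot, and variables do not carry over. Pictures are saved under pics/ and viewed, and the job is handed in when it is done.

Besides the shell and the picture viewer there is one more tool, called after "Emit:" as name(argument=value, ...), one argument or row to a line, values as JSON. step_arm: Moves the arm, as the interface text tells. Shifts and turns lie within -1 to 1; 1 stands for 400 mm of shift or pi/2 rad of turn. Its arguments: {"type":"object","properties":{"series":{"type":"array","items":{"type":"array","items":{"type":"number","minimum":-1,"maximum":1}}},"jaw":{"type":"number"}},"required":["series"]}

```bash
ls; mkdir -p pics
python3 - <<'E'
from bench import arm
import cv2,pickle
print(arm.read_state(), arm.hold_point_z)
for n in("scene","top"):
    d=arm.get_image(n); pickle.dump(d,open(f"pics/{n}0.pkl","wb")); cv2.imwrite(f"pics/{n}0.png",d["image"][:,:,::-1])
    print(n,d["camera_matrix"],d["world_from_camera"], [k for k in d])
E
```

```text
pics
{'clock': 0.0, 'joints': array([-1.06037038e+00,  3.85528552e-01,  6.60667834e-03, -4.81985680e-04,
       -1.19400101e+00, -2.58560653e-01]), 'joint_vel': array([ 0.00278736,  0.0004092 , -0.00228509, -0.00015132, -0.0002404 ,
       -0.00114063]), 'joint_efforts': array([ 8.19800880e-04, -3.92290735e+01,  1.88396895e+01,  4.18615624e+00,
       -4.72206651e-03,  3.41757918e-06]), 'position': array([ 155.59653967, -604.70956385,  230.23352327]), 'ee_rot': array([-1.25511768e-01,  9.92091536e-01,  1.06966491e-03, -1.91186410e-04]), 'contact_force': array([-0.37407805,  0.12221357, -0.24536259]), 'wrist_torque': array([-0.06779993,  0.0221482 ,  0.02995828]), 'gripper_width': 85.16574678129591} 18.700000000000003
scene [[380.96103685   0.         277.60510685]
 [  0.         380.96103685 212.06762362]
 [  0.           0.           1.        ]] [[-3.29491825e-01 -6.79192702e-01  6.55844807e-01  1.15372506e+03]
 [ 9.44093744e-01 -2.28877087e-01  2.37281018e-01  2.28030357e+02]
 [-1.10516865e-02  6.97361135e-01  7.16634710e-01  7.65672415e+02]
 [ 0.00000000e+00  0.00000000e+00  0.00000000e+00  1.00000000e+00]] ['image', 'camera_matrix', 'world_from_camera']
top [[446.91401146   0.         282.5601037 ]
 [  0.         446.91401146 210.66744308]
 [  0.           0.           1.        ]] [[ 2.09102833e-02  9.71874781e-01 -2.34568050e-01  2.97069016e+02]
 [-9.99780876e-01  2.05566296e-02 -3.95293131e-03  1.11019641e+01]
 [ 9.80174277e-04  2.34599307e-01  9.72091665e-01  1.29419315e+03]
 [ 0.00000000e+00  0.00000000e+00  0.00000000e+00  1.00000000e+00]] ['image', 'camera_matrix', 'world_from_camera']
```

View pics/scene0.png

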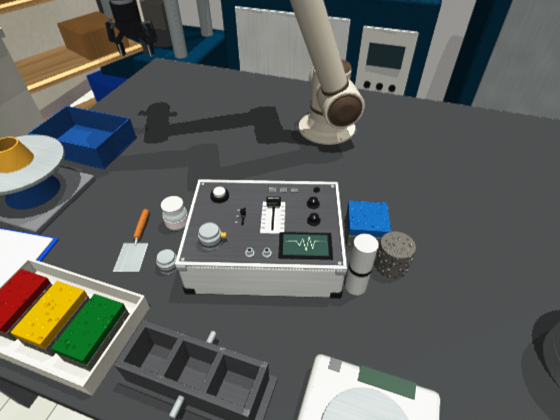

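View pics/top0.png

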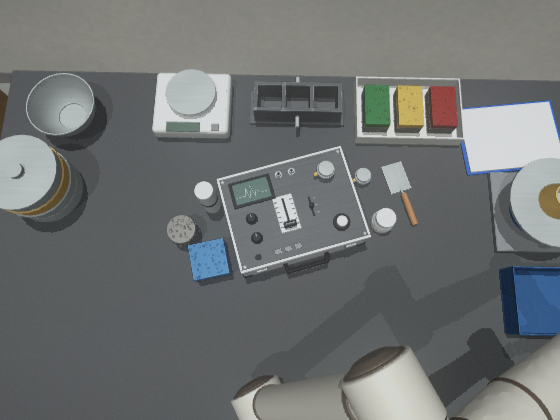

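Run:
```python
import cv2
i=cv2.imread("pics/top0.png"); cv2.imwrite("pics/topz.png",cv2.resize(i[170:340,190:390],None,fx=4,fy=3.5,interpolation=cv2.INTER_CUBIC)[:600])
i=cv2.imread("pics/scene0.png"); print(i.shape)
```

```text
(420, 560, 3)
```

View pics/topz.png

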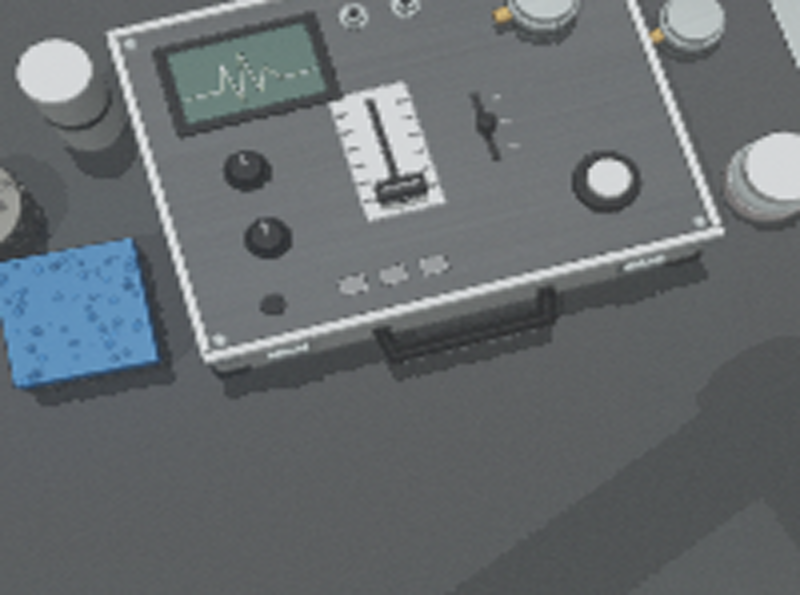

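```bash
cat > h.py <<'E'
import numpy as np,cv2,pickle
def ray(d,uv):
    K=d["camera_matrix"];T=d["world_from_camera"]
    p=np.linalg.inv(K)@[uv[0],uv[1],1.]; v=T[:3,:3]@[p[0],-p[1],-p[2]]
    return T[:3,3],v/np.linalg.norm(v)
def plane(d,uv,z):
    o,v=ray(d,uv); return o+v*(z-o[2])/v[2]
def proj(d,P):
    T=d["world_from_camera"]; q=T[:3,:3].T@(np.asarray(P,float)-T[:3,3]); q=d["camera_matrix"]@[q[0],-q[1],-q[2]]
    return q[:2]/q[2]
def tri(d1,u1,d2,u2):
    o1,a=ray(d1,u1);o2,b=ray(d2,u2)
    A=np.c_[a,-b]; s=np.linalg.lstsq(A,o2-o1,rcond=None)[0]
    p,q=o1+a*s[0],o2+b*s[1]; return (p+q)/2,np.linalg.norm(p-q)
E
python3 - <<'E'
import cv2
i=cv2.imread("pics/scene0.png"); cv2.imwrite("pics/scz.png",cv2.resize(i[170:305,170:360],None,fx=4.2,fy=4.2,interpolation=cv2.INTER_CUBIC))
E
```

```text
(no output)
```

View pics/scz.png

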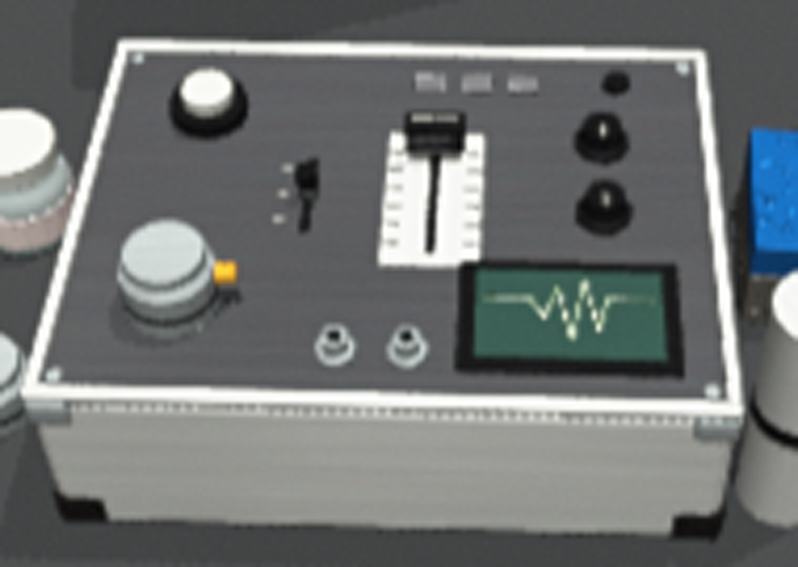

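```bash
cat > m.py <<'E'
from h import *
D={n:pickle.load(open(f"pics/{n}0.pkl","rb")) for n in("scene","top")}
# rough corners order NL,NR,FR,FL (near=-x side; L=+y)
R={"top":[(241.3,273.4),(370.5,236.3),(342,149),(217,179.4)],"scene":[(337.4,182.4),(198.6,180),(176,264),(346.2,268.1)]}
C={}
for n in D:
    g=cv2.cvtColor(D[n]["image"],cv2.COLOR_RGB2GRAY).astype(np.float32)
    L=[]
    for i in range(4):
        a,b=np.array(R[n][i],float),np.array(R[n][(i+1)%4],float)
        t=(b-a)/np.linalg.norm(b-a); nn=np.array([-t[1],t[0]])
        c=np.mean(R[n],0)
        if (c-a)@nn<0: nn=-nn
        P=[]
        for s in np.linspace(.08,.92,60):
            ss=np.arange(-6,8,.25); q=(a+s*(b-a))+ss[:,None]*nn
            v=cv2.remap(g,q[:,0].astype(np.float32)[None],q[:,1].astype(np.float32)[None],cv2.INTER_LINEAR)[0]
            # inner edge of the rim: the largest bright->dark going inward
            m=np.convolve(v,[1,1,0,-1,-1],"same");m[:3]=0;m[-3:]=0
            k=m.argmax(); P.append(q[k])
        vx,vy,x0,y0=cv2.fitLine(np.array(P,np.float32),cv2.DIST_HUBER,0,.01,.01).ravel()
        r=np.abs((np.array(P)-[x0,y0])@[-vy,vx]); print(n,i,"resid med",np.median(r))
        L.append(np.cross([x0,y0,1],[x0+vx,y0+vy,1]))
    c=[np.cross(L[i-1],L[i]) for i in range(4)]; C[n]=np.array([x[:2]/x[2] for x in c])
    print(C[n].round(1).tolist())
    p=np.array([plane(D[n],u,119.5) for u in C[n]]);print(p.round(1).tolist(),[round(float(np.linalg.norm(p[i]-p[(i+1)%4])),1) for i in range(4)],"centre",p.mean(0))
    e=(p[2]+p[3]-p[0]-p[1]);print("yaw",np.arctan2(e[1],e[0]),"yaw y",np.arctan2(*(-(p[0]-p[1]+p[3]-p[2])[[0]]), (p[0]-p[1]+p[3]-p[2])[1]))
for i in range(4): print(tri(D["top"],C["top"][i],D["scene"],C["scene"][i]))
E
python3 m.py
```

```text
scene 0 resid med 0.19892647505540303
scene 1 resid med 0.18555215621478904
scene 2 resid med 0.21541062716435877
scene 3 resid med 0.22007287441263462
[[337.4, 181.1], [198.0, 179.1], [174.1, 263.9], [346.5, 268.2]]
[[408.7, 122.9, 119.5], [515.6, -221.0, 119.5], [775.1, -141.7, 119.5], [669.7, 202.3, 119.5]] [360.2, 271.3, 359.7, 272.9] centre [592.27128604  -9.3646476  119.5       ]
yaw 0.2961012877564295 yaw y 0.29938041548052424
top 0 resid med 0.1880905560112276
top 1 resid med 0.1713330139952564
top 2 resid med 0.18853251992099196
top 3 resid med 0.23261494716243952
[[240.5, 273.1], [370.7, 236.2], [340.3, 145.2], [216.0, 178.5]]
[[410.4, 122.4, 119.5], [515.5, -220.6, 119.5], [772.7, -142.0, 119.5], [667.6, 201.0, 119.5]] [358.8, 268.9, 358.8, 269.0] centre [591.54823622  -9.81749771 119.5       ]
yaw 0.29649923345326307 yaw y 0.29728203996648783
(array([410.17177231, 122.69683654, 120.7023428 ]), np.float64(0.8210488342007513))
(array([ 515.5816451 , -220.82447664,  119.46884654]), np.float64(0.4015893635525827))
(array([ 773.724326  , -142.59207079,  117.33092775]), np.float64(0.5896167149503475))
(array([668.23812573, 201.78867609, 117.37220765]), np.float64(0.910535606670221))
```

```bash
cat >> h.py <<'E'
C0=np.array([592,-9.6,0.]);YAW=.297
def W(x,y,z=0): c,s=np.cos(YAW),np.sin(YAW); return C0+[c*x-s*y,s*x+c*y,115+z]
def Cs(P): d=np.asarray(P)-C0; c,s=np.cos(YAW),np.sin(YAW); return np.array([c*d[0]+s*d[1],-s*d[0]+c*d[1],d[2]-115])
E
python3 - <<'E'
from h import *
D={n:pickle.load(open(f"pics/{n}0.pkl","rb")) for n in("scene","top")}
Z=[]
for n in D:
    im=D[n]["image"].copy()
    im=cv2.resize(im,None,fx=8,fy=8,interpolation=cv2.INTER_CUBIC)
    def dot(P,c):
        u=proj(D[n],P); cv2.circle(im,tuple(int(v*8+4) for v in u),3,c,-1)
    for g,c in((0,(255,0,0)),(14,(0,255,0))):
        for y in(3,20,37):
            dot(W(-45+g,y,28),c)
    dot(W(-75,-115,18),(255,0,0)); dot(W(-10,-50,22),(255,0,0))
    u=proj(D[n],W(-40,20,15)); x,y=int(u[0]*8),int(u[1]*8); Z.append(im[y-200:y+200,x-200:x+200])
    u=proj(D[n],W(-75,-115,15)); x,y=int(u[0]*8),int(u[1]*8); Z.append(im[y-100:y+100,x-200:x+200])
    print(n,proj(D[n],W(-45,20,28)),proj(D[n],W(-75,-115,18)))
cv2.imwrite("pics/z.png",cv2.vconcat([cv2.hconcat([Z[0],Z[2]]),cv2.hconcat([Z[1],Z[3]])])[:,:,::-1])
print(W(-45,20,28),W(-75,-115,18),W(-3,20,28))
E
```

```text
scene [273.10482278 197.90593839] [218.7891672  191.37771417]
top [289.68518674 222.53390926] [341.53097831 220.40991512]
[543.11709884  -3.64500424 143.        ] [ 553.93867403 -141.51412156  133.        ] [583.27828632   8.64641637 143.        ]
```

View pics/z.png

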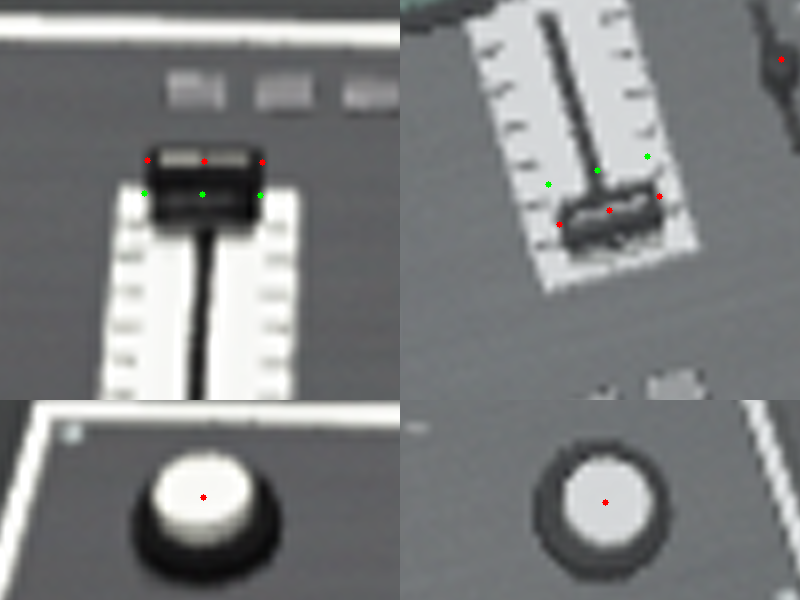

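Emit:
step_arm(
  series=[
    [0.4425,0.7375,0,0,0,0.0286],
    [0.4425,0.7375,0,0,0,0.0286],
    [0.4425,0.7375,0,0,0,0.0286],
    [0.4425,0.7375,0,0,0,0.0286],
    [0.4425,0.7375,0,0,0,0.0286],
    [0.4425,0.7375,0,0,0,0.0286],
    [0.4425,0.7375,0,0,0,0.0286],
    [0.4425,0.7375,0,0,0,0.0286],
    [0.4425,0.7375,0,0,0,0.0286],
    [0.4425,0.7375,0,0,0,0.0286],
    [0.4425,0.7375,0,0,0,0.0286],
  ],
  jaw=-1,
)

```text
clock: 1.02
position: [332.9, -309.9, 231.3]
ee_rot: [-0.149, 0.989, 0.0, -0.0]
contact_force: [0.7, -0.1, -0.2]
gripper_width: 0.2
```

Emit:
step_arm(
  series=[
    [0.4425,0.741,0,0,0,0],
    [0.4425,0.741,0,0,0,0],
    [0.4425,0.741,0,0,0,0],
    [0.4425,0.741,0,0,0,0],
    [0.4425,0.741,0,0,0,0],
    [0.4425,0.741,0,0,0,0],
    [0.4425,0.741,0,0,0,0],
    [0.4425,0.741,0,0,0,0],
    [0.4425,0.741,0,0,0,0],
    [0.4425,0.741,0,0,0,0],
    [0.4425,0.741,0,0,0,0],
    [0.4425,0.741,0,0,0,0],
  ],
)

```text
clock: 2.02
position: [509.2, -15.5, 230.9]
ee_rot: [-0.147, 0.989, -0.0, -0.001]
contact_force: [-0.5, -1.1, 0.3]
gripper_width: -0.1
```

```bash
cat > st.py <<'E'
from h import *
from bench import arm
from scipy.spatial.transform import Rotation as Ro
s=arm.read_state(); print(s["clock"],s["position"].round(2),"case",Cs(s["position"]).round(2),"F",s["contact_force"].round(2),"w",round(s["gripper_width"],1))
R=Ro.from_quat(s["ee_rot"]).as_matrix(); print("tool y yaw",np.arctan2(-R[0,1],R[1,1]).round(4),"z",R[:,2].round(4))
E
cat > pic.py <<'E'
import sys
from h import *
from bench import arm
t=sys.argv[1]; zs=[]
for n in("scene","top"):
    d=arm.get_image(n); pickle.dump(d,open(f"pics/{n}{t}.pkl","wb")); cv2.imwrite(f"pics/{n}{t}.png",d["image"][:,:,::-1])
    u=proj(d,W(-40,-20,15)); im=d["image"][:,:,::-1]; x,y=map(int,u)
    zs.append(cv2.resize(im[y-70:y+80,x-66:x+67],None,fx=3,fy=3,interpolation=cv2.INTER_CUBIC))
cv2.imwrite(f"pics/zz{t}.png",cv2.hconcat(zs))
E
python3 st.py; python3 pic.py 1
```

```text
2.0167 [509.15 -15.49 230.87] case [-80.94  18.62 115.87] F [-0.52 -1.11  0.29] w -0.1
tool y yaw 0.2945 z [-1.4e-03 -4.0e-04 -1.0e+00]
```

View pics/zz1.png

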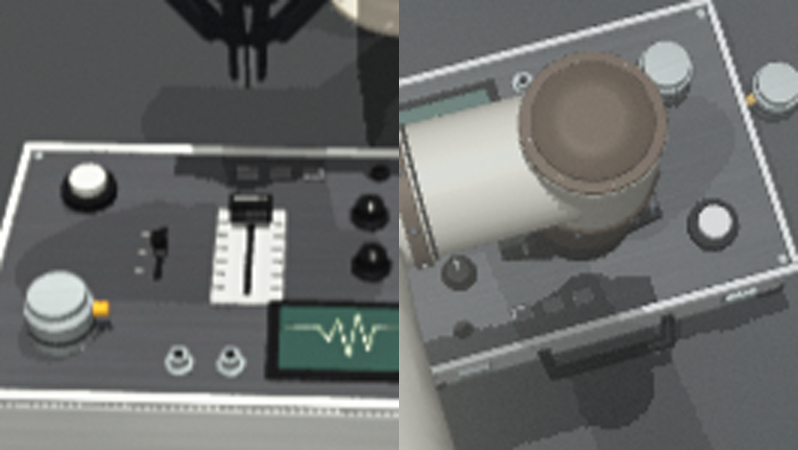

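Emit:
step_arm(
  series=[
    [0,0,-0.06,0,0,0],
    [0,0,-0.12,0,0,0],
    [0,0,-0.17,0,0,0],
    [0,0,-0.21,0,0,0],
    [0,0,-0.24,0,0,0],
    [0,0,-0.26,0,0,0],
    [0,0,-0.26,0,0,0],
    [0,0,-0.26,0,0,0],
    [0,0,-0.26,0,0,0],
  ],
)

```text
clock: 2.87
position: [510.4, -14.1, 128.3]
ee_rot: [-0.148, 0.989, -0.0, 0.001]
contact_force: [-0.3, -0.8, 0.2]
gripper_width: -0.1
```

```bash
python3 st.py; python3 pic.py 2
```

```text
2.8667 [510.36 -14.14 128.31] case [-79.4   19.55  13.31] F [-0.33 -0.82  0.16] w -0.1
tool y yaw 0.2963 z [ 1.9e-03  3.0e-04 -1.0e+00]
```

View pics/zz2.png

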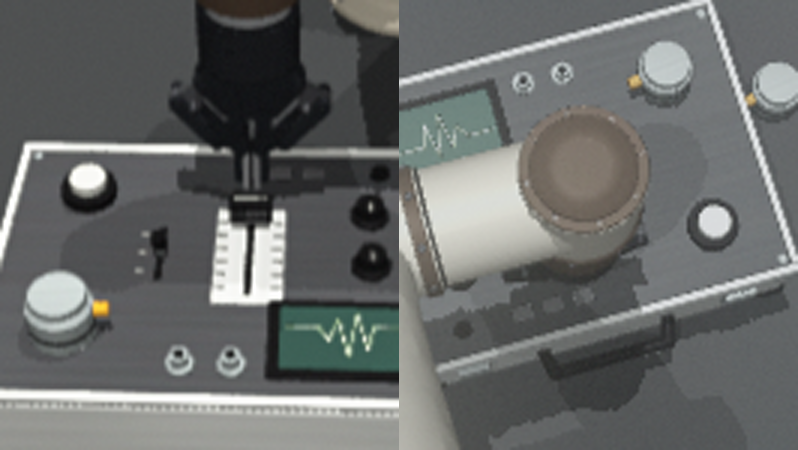

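Emit:
step_arm(
  series=[
    [0.01,0.003,0,0,0,0],
    [0.02,0.006,0,0,0,0],
    [0.026,0.008,0,0,0,0],
    [0.032,0.0098,0,0,0,0],
    [0.036,0.011,0,0,0,0],
    [0.036,0.011,0,0,0,0],
  ],
)

```text
clock: 3.47
position: [524.5, -9.3, 127.2]
ee_rot: [-0.148, 0.989, -0.0, -0.0]
contact_force: [-0.0, 0.6, -0.1]
gripper_width: -0.3
```

Emit:
step_arm(
  series=[
    [0.0024,0.0007,0,0,0,0],
    [0.0048,0.0014,0,0,0,0],
    [0.0072,0.0021,0,0,0,0],
    [0.0072,0.0021,0,0,0,0],
  ],
)

```text
clock: 3.8
position: [525.7, -9.0, 127.1]
ee_rot: [-0.148, 0.989, -0.0, -0.002]
contact_force: [-3.6, -0.5, 3.5]
gripper_width: -0.1
```

```bash
python3 st.py
```

```text
3.8 [525.69  -9.   127.12] case [-63.23  19.98  12.12] F [-3.56 -0.48  3.45] w -0.1
tool y yaw 0.2965 z [-3.2e-03 -7.0e-04 -1.0e+00]
```

Emit:
step_arm(
  series=[
    [0.0024,0.0007,0,0,0,0],
    [0.0048,0.0014,0,0,0,0],
    [0.0072,0.0021,0,0,0,0],
    [0.0096,0.0029,0,0,0,0],
    [0.0096,0.0029,0,0,0,0],
  ],
)

```text
clock: 4.22
position: [527.7, -8.4, 127.1]
ee_rot: [-0.148, 0.989, -0.0, -0.004]
contact_force: [-8.9, -0.8, 6.2]
gripper_width: 0.1
```

```bash
python3 st.py;python3 pic.py 3
```

```text
4.2167 [527.72  -8.39 127.12] case [-61.11  19.97  12.12] F [-8.88 -0.84  6.22] w 0.1
tool y yaw 0.2962 z [-0.0071 -0.0016 -1.    ]
```

View pics/zz3.png

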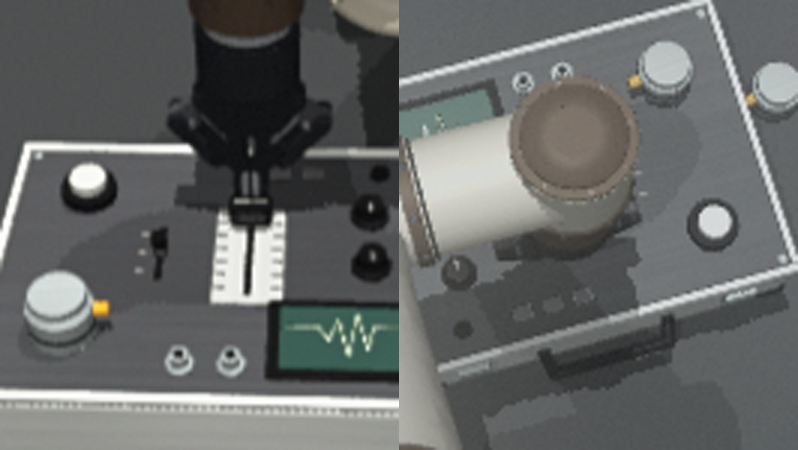

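Run:
```python
from h import *
Z=[]
for t in(0,2,3):
    d=pickle.load(open(f"pics/scene{t}.pkl","rb")); im=cv2.resize(d["image"],None,fx=8,fy=8,interpolation=cv2.INTER_CUBIC)
    for g,c in((0,(255,0,0)),(7,(255,255,0)),(14,(0,255,0))):
        for y in(0,40):
            u=proj(d,W(-45+g,y,28)); cv2.circle(im,tuple(int(v*8+4) for v in u),3,c,-1)
    u=proj(d,W(-40,20,15)); x,y=int(u[0]*8),int(u[1]*8); Z.append(im[y-200:y+200,x-130:x+130])
cv2.imwrite("pics/zc.png",cv2.hconcat(Z)[:,:,::-1])
```

```text
(no output)
```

View pics/zc.png

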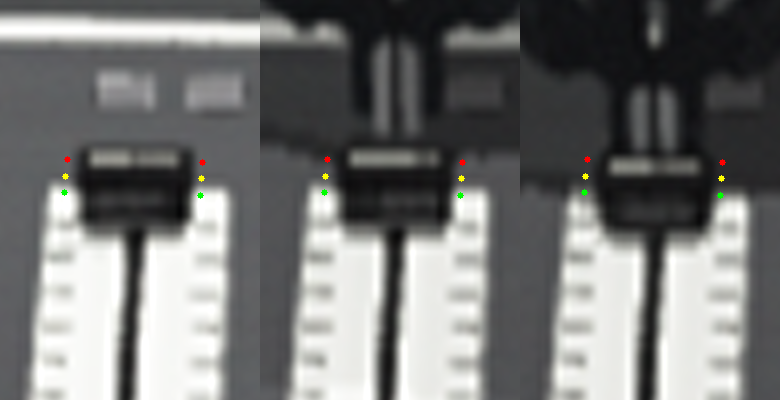

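Emit:
step_arm(
  series=[
    [0.0024,0.0007,0,0,0,0],
    [0.0048,0.0014,0,0,0,0],
    [0.0072,0.0021,0,0,0,0],
    [0.0072,0.0021,0,0,0,0],
  ],
)

```text
clock: 4.65
position: [531.3, -7.3, 127.1]
ee_rot: [-0.148, 0.989, -0.0, -0.003]
contact_force: [-1.1, -0.3, -1.0]
gripper_width: 0.4
```

Emit:
step_arm(
  series=[
    [0.0012,0.0004,0,0,0,0],
    [0.0024,0.0007,0,0,0,0],
    [0.0036,0.0011,0,0,0,0],
    [0.0036,0.0011,0,0,0,0],
  ],
)

```text
clock: 4.98
position: [535.7, -6.0, 127.2]
ee_rot: [-0.148, 0.989, 0.0, 0.0]
contact_force: [0.0, -0.2, 0.1]
gripper_width: -0.1
```

```bash
python3 st.py
```

```text
4.9833 [535.73  -6.03 127.21] case [-52.76  19.89  12.21] F [ 0.05 -0.23  0.1 ] w -0.1
tool y yaw 0.2967 z [ 1.e-03  2.e-04 -1.e+00]
```

Emit:
step_arm(
  series=[
    [0.0036,0.0011,0,0,0,0],
    [0.0072,0.0022,0,0,0,0],
    [0.0108,0.0033,0,0,0,0],
    [0.0144,0.0044,0,0,0,0],
    [0.018,0.0055,0,0,0,0],
    [0.0216,0.0066,0,0,0,0],
    [0.024,0.0073,0,0,0,0],
    [0.024,0.0073,0,0,0,0],
  ],
)

```text
clock: 5.65
position: [541.9, -4.2, 127.3]
ee_rot: [-0.148, 0.989, -0.0, -0.004]
contact_force: [-8.8, -1.6, 7.5]
gripper_width: 0.1
```

Emit:
step_arm(
  series=[
    [0.0024,0.0007,0,0,0,0],
    [0.0024,0.0007,0,0,0,0],
  ],
)

```text
clock: 5.82
position: [542.9, -3.9, 127.3]
ee_rot: [-0.148, 0.989, -0.0, -0.003]
contact_force: [-8.3, -1.1, 6.3]
gripper_width: -0.0
```

Emit:
step_arm(
  series=[
    [0.0024,0.0007,0,0,0,0],
    [0.0024,0.0007,0,0,0,0],
  ],
)

```text
clock: 5.98
position: [545.5, -3.1, 127.3]
ee_rot: [-0.148, 0.989, -0.0, -0.001]
contact_force: [-3.8, 0.2, 1.6]
gripper_width: -0.3
```

```bash
python3 st.py
```

```text
5.9833 [545.53  -3.06 127.29] case [-42.52  19.86  12.29] F [-3.78  0.18  1.61] w -0.3
tool y yaw 0.2965 z [-2.5e-03 -5.0e-04 -1.0e+00]
```

Emit:
step_arm(
  series=[
    [0,0,0,0,0,0],
    [0,0,0,0,0,0],
    [0,0,0,0,0,0],
  ],
)

```text
clock: 6.23
position: [547.8, -2.4, 127.4]
ee_rot: [-0.148, 0.989, 0.0, 0.001]
contact_force: [0.3, -0.1, -0.3]
gripper_width: -0.1
```

```bash
python3 st.py;python3 pic.py 4
cat > lev.py <<'E'
import sys
from h import *
Z=[]
for t in sys.argv[1:]:
    d=pickle.load(open(f"pics/scene{t}.pkl","rb")); im=cv2.resize(d["image"],None,fx=8,fy=8,interpolation=cv2.INTER_CUBIC)
    for g,c in((0,(255,0,0)),(14,(0,255,0)),(28,(255,0,255)),(42,(0,0,255)),(56,(255,255,0))):
        for y in(0,40):
            u=proj(d,W(-45+g,y,28)); cv2.circle(im,tuple(int(v*8+4) for v in u),3,c,-1)
    u=proj(d,W(-40,20,15)); x,y=int(u[0]*8),int(u[1]*8); Z.append(im[y-200:y+200,x-130:x+130])
cv2.imwrite(f"pics/zl{t}.png",cv2.hconcat(Z)[:,:,::-1])
E
python3 lev.py 0 4
```

```text
6.2333 [547.83  -2.39 127.42] case [-40.13  19.82  12.42] F [ 0.33 -0.13 -0.35] w -0.1
tool y yaw 0.297 z [ 2.4e-03  5.0e-04 -1.0e+00]
```

View pics/zl4.png

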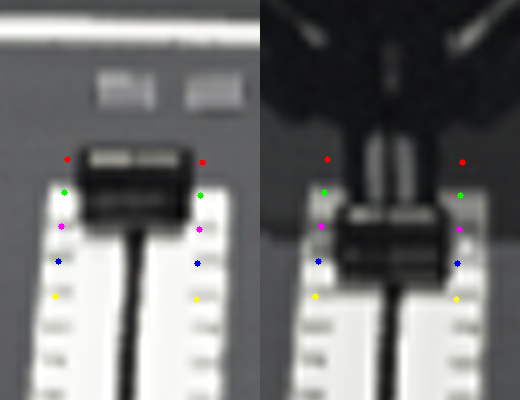

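Emit:
step_arm(
  series=[
    [0,0,0,0,0,0],
    [0,0,0,0,0,0],
    [0,0,0,0,0,0],
  ],
)

```text
clock: 6.58
position: [547.1, -2.6, 127.4]
ee_rot: [-0.148, 0.989, 0.0, 0.0]
contact_force: [-0.5, 0.2, -0.1]
gripper_width: -0.4
```

```bash
python3 st.py;python3 pic.py 5;python3 lev.py 4 5
```

```text
6.5833 [547.05  -2.59 127.42] case [-40.93  19.85  12.42] F [-0.52  0.16 -0.09] w -0.4
tool y yaw 0.2969 z [ 7.e-04  1.e-04 -1.e+00]
```

View pics/zl5.png

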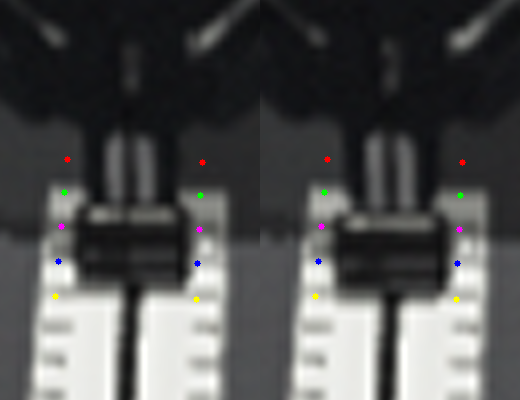

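Emit:
step_arm(
  series=[
    [0.0036,0.0011,0,0,0,0],
    [0.0072,0.0022,0,0,0,0],
    [0.0108,0.0033,0,0,0,0],
    [0.0144,0.0044,0,0,0,0],
    [0.018,0.0055,0,0,0,0],
    [0.0216,0.0066,0,0,0,0],
    [0.0264,0.0081,0,0,0,0],
    [0.0264,0.0081,0,0,0,0],
  ],
)

```text
clock: 7.35
position: [554.2, -0.5, 127.1]
ee_rot: [-0.148, 0.989, -0.0, -0.004]
contact_force: [-7.4, -1.0, 5.5]
gripper_width: 0.2
```

Emit:
step_arm(
  series=[
    [0.0024,0.0007,0,0,0,0],
    [0.0024,0.0007,0,0,0,0],
  ],
)

```text
clock: 7.52
position: [554.9, -0.3, 127.1]
ee_rot: [-0.148, 0.989, -0.0, -0.004]
contact_force: [-7.3, -0.6, 6.3]
gripper_width: -0.5
```

```bash
python3 st.py
```

```text
7.5167 [ 5.5489e+02 -2.5000e-01  1.2708e+02] case [-32.74  19.8   12.08] F [-7.32 -0.58  6.26] w -0.5
tool y yaw 0.2961 z [-0.0079 -0.002  -1.    ]
```

Lever is at about 31.5 mm; the trip point is at about 35.

Emit:
step_arm(
  series=[
    [0.0024,0.0007,0,0,0,0],
    [0.0024,0.0007,0,0,0,0],
  ],
)

```text
clock: 7.68
position: [555.7, -0.0, 127.1]
ee_rot: [-0.148, 0.989, -0.0, -0.004]
contact_force: [-8.8, -1.2, 6.1]
gripper_width: 0.1
```

Emit:
step_arm(
  series=[
    [0.0024,0.0007,0,0,0,0],
    [0.0024,0.0007,0,0,0,0],
    [0.0024,0.0007,0,0,0,0],
  ],
)

```text
clock: 7.93
position: [556.7, 0.3, 127.1]
ee_rot: [-0.147, 0.989, -0.0, -0.004]
contact_force: [-7.3, -0.8, 6.3]
gripper_width: 0.3
```

Emit:
step_arm(
  series=[
    [0.0024,0.0007,0,0,0,0],
    [0.0024,0.0007,0,0,0,0],
    [0.0024,0.0007,0,0,0,0],
  ],
)

```text
clock: 8.18
position: [559.4, 1.1, 127.0]
ee_rot: [-0.148, 0.989, -0.0, -0.002]
contact_force: [-1.2, 0.1, -0.6]
gripper_width: -0.0
```

```bash
python3 st.py
```

```text
8.1833 [559.44   1.14 127.03] case [-27.99  19.8   12.03] F [-1.21  0.08 -0.58] w -0.0
tool y yaw 0.2962 z [-3.5e-03 -7.0e-04 -1.0e+00]
```

Emit:
step_arm(
  series=[
    [0,0,0,0,0,0],
    [0,0,0,0,0,0],
    [0,0,0,0,0,0],
    [-0.006,-0.0018,0,0,0,0],
    [-0.012,-0.0037,0,0,0,0],
    [-0.024,-0.0073,0,0,0,0],
    [-0.036,-0.011,0,0,0,0],
    [-0.036,-0.011,0,0,0,0],
  ],
)

```text
clock: 8.85
position: [545.5, -3.1, 127.3]
ee_rot: [-0.148, 0.989, 0.0, -0.0]
contact_force: [1.2, -0.2, 0.5]
gripper_width: 0.1
```

```bash
python3 st.py;python3 pic.py 6;python3 lev.py 5 6
```

```text
8.85 [545.45  -3.07 127.29] case [-42.6   19.87  12.29] F [ 1.22 -0.18  0.47] w 0.1
tool y yaw 0.2964 z [-9.e-04  0.e+00 -1.e+00]
```

View pics/zl6.png

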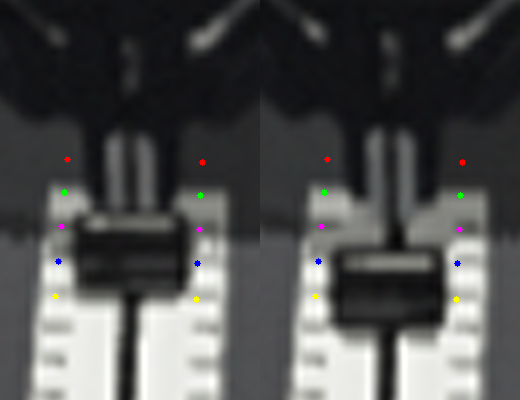

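Emit:
step_arm(
  series=[
    [0,0,0.06,0,0,0],
    [0,0,0.125,0,0,0],
    [0,0,0.125,0,0,0],
    [0.021,-0.1,0.125,0,0,0],
    [0.021,-0.2,0.125,0,0,0],
    [0.021,-0.3,0.125,0,0,0],
    [0.021,-0.346,0.125,0,0,0],
    [0.021,-0.346,0.125,0,0,0],
    [0.021,-0.346,0.125,0,0,0],
    [0.021,-0.346,0.125,0,0,0],
    [0.021,-0.346,0.125,0,0,0],
    [0.021,-0.346,0.125,0,0,0],
  ],
)

```text
clock: 9.95
position: [555.3, -140.0, 177.4]
ee_rot: [-0.149, 0.989, 0.0, 0.0]
contact_force: [0.1, -0.0, 0.4]
gripper_width: -0.0
```

```bash
python3 st.py;python3 pic.py 7;python3 lev.py 6 7
```

```text
9.95 [ 555.27 -140.03  177.39] case [ -73.3  -113.97   62.39] F [ 0.09 -0.03  0.36] w -0.0
tool y yaw 0.2985 z [ 2.e-04  1.e-04 -1.e+00]
```

View pics/zz7.png

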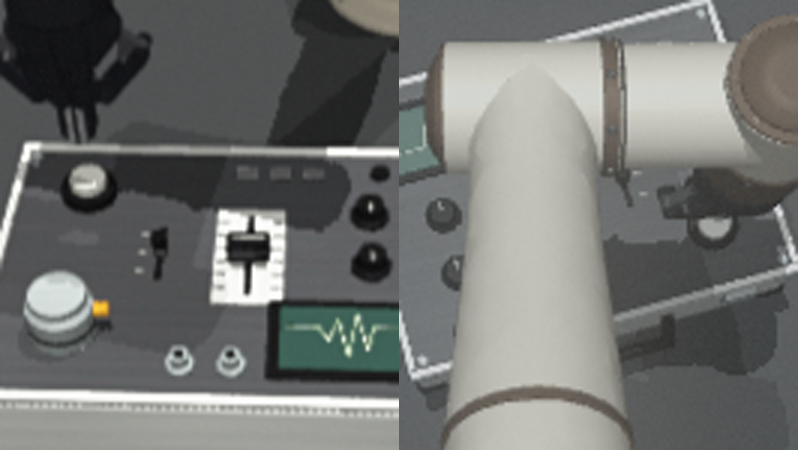

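View pics/zl7.png

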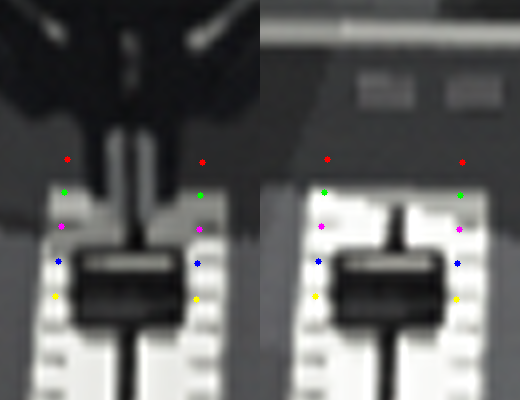

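Emit:
step_arm(
  series=[
    [-0.0033,-0.0037,-0.03,0,0,0],
    [-0.0033,-0.0037,-0.06,0,0,0],
    [-0.0033,-0.0037,-0.085,0,0,0],
    [-0.0033,-0.0037,-0.1,0,0,0],
    [-0.0033,-0.0037,-0.1,0,0,0],
    [-0.0033,-0.0037,-0.1,0,0,0],
  ],
)

```text
clock: 10.55
position: [553.8, -142.5, 137.4]
ee_rot: [-0.148, 0.989, -0.0, -0.0]
contact_force: [1.7, 0.8, 0.5]
gripper_width: -0.3
```

Emit:
step_arm(
  series=[
    [0,0,-0.005,0,0,0],
    [0,0,-0.01,0,0,0],
    [0,0,-0.015,0,0,0],
    [0,0,-0.02,0,0,0],
    [0,0,-0.02,0,0,0],
    [0,0,-0.02,0,0,0],
  ],
)

```text
clock: 11.05
position: [554.4, -142.6, 131.0]
ee_rot: [-0.148, 0.989, -0.0, 0.001]
contact_force: [-2.6, 2.2, 8.7]
gripper_width: -0.2
```

```bash
python3 st.py
```

```text
11.05 [ 554.44 -142.65  131.03] case [ -74.85 -116.23   16.03] F [-2.55  2.18  8.65] w -0.2
tool y yaw 0.2974 z [ 2.1e-03 -5.0e-04 -1.0e+00]
```

Emit:
step_arm(
  series=[
    [0,0,0,0,0,0],
    [0,0,0,0,0,0],
    [0,0,0,0,0,0],
  ],
)

```text
clock: 11.3
position: [554.5, -142.6, 131.1]
ee_rot: [-0.148, 0.989, -0.0, 0.001]
contact_force: [-1.7, 2.2, 8.6]
gripper_width: -0.2
```

```bash
python3 st.py;python3 pic.py 8
python3 - <<'E'
import cv2
i=cv2.imread("pics/scene8.png"); cv2.imwrite("pics/k8.png",cv2.resize(i[140:240,160:260],None,fx=6,fy=6,interpolation=cv2.INTER_CUBIC))
E
```

```text
11.3 [ 554.49 -142.65  131.06] case [ -74.81 -116.24   16.06] F [-1.74  2.16  8.6 ] w -0.2
tool y yaw 0.2973 z [ 2.3e-03 -5.0e-04 -1.0e+00]
```

View pics/k8.png

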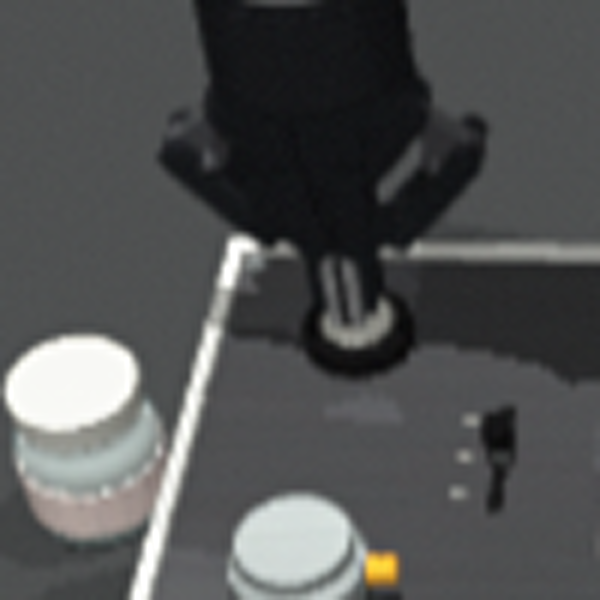

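Emit:
step_arm(
  series=[
    [0,0,-0.0025,0,0,0],
    [0,0,-0.005,0,0,0],
    [0,0,-0.005,0,0,0],
    [0,0,-0.005,0,0,0],
  ],
)

```text
clock: 11.73
position: [554.6, -142.7, 130.9]
ee_rot: [-0.148, 0.989, -0.001, 0.001]
contact_force: [-6.1, 3.1, 16.6]
gripper_width: 0.1
```

```bash
python3 st.py
```

```text
11.7333 [ 554.55 -142.7   130.91] case [ -74.76 -116.31   15.91] F [-6.1   3.11 16.59] w 0.1
tool y yaw 0.2981 z [ 0.003  -0.0011 -1.    ]
```

```bash
python3 pic.py 9
python3 - <<'E'
import cv2,numpy as np
from h import *
o=[]
for t in "079":
    i=cv2.imread(f"pics/scene{t}.png"); o.append(cv2.resize(i[165:215,195:245],None,fx=5.2,fy=10,interpolation=cv2.INTER_CUBIC))
d=pickle.load(open("pics/scene9.pkl","rb"))
cv2.imwrite("pics/k9.png",cv2.hconcat(o))
for z in(12,18): print(z,[proj(d,W(-75+15*c,-115,z)).round(1).tolist() for c in(-1,0,1)])
print("tip",proj(d,[554.6,-142.7,130.9]))
E
```

```text
12 [[220.0, 189.1], [219.1, 193.2], [218.2, 197.4]]
18 [[219.7, 187.3], [218.8, 191.4], [217.9, 195.6]]
tip [218.33914279 192.0761553 ]
```

View pics/k9.png

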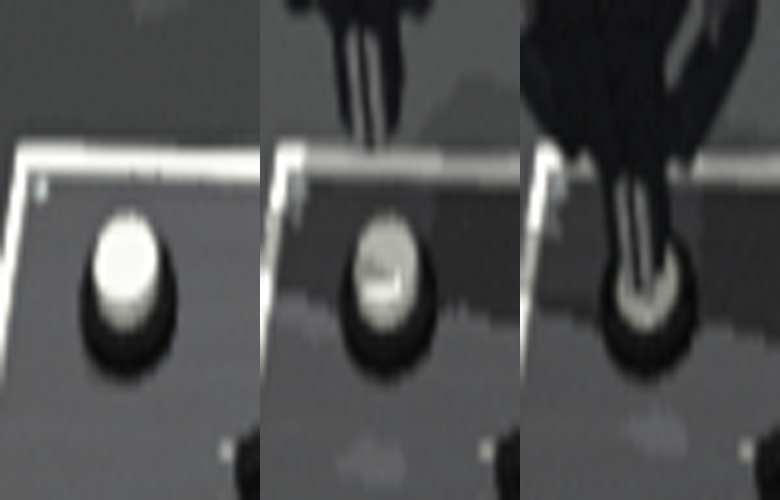

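Emit:
step_arm(
  series=[
    [0,0,-0.0025,0,0,0],
    [0,0,-0.006,0,0,0],
    [0,0,-0.006,0,0,0],
    [0,0,-0.006,0,0,0],
  ],
)

```text
clock: 12.17
position: [554.6, -142.7, 130.7]
ee_rot: [-0.149, 0.989, -0.001, 0.002]
contact_force: [-9.7, 4.9, 27.0]
gripper_width: -0.1
```

```bash
python3 st.py; python3 pic.py 10
python3 - <<'E'
import cv2,numpy as np
from h import *
o=[]
for t in ("7","10"):
    i=cv2.imread(f"pics/scene{t}.png"); o.append(cv2.resize(i[180:205,203:238],None,fx=11,fy=20,interpolation=cv2.INTER_CUBIC))
cv2.imwrite("pics/k10.png",cv2.hconcat(o))
for t in ("0","7","8","9","10"):
    g=cv2.imread(f"pics/scene{t}.png",0); print(t,[g[183:202,c].tolist() for c in (223,224)])
E
```

```text
12.1667 [ 554.62 -142.72  130.71] case [ -74.7  -116.35   15.71] F [-9.71  4.86 26.99] w -0.1
tool y yaw 0.2988 z [ 0.0038 -0.0017 -1.    ]
0 [[100, 91, 92, 99, 154, 234, 252, 251, 252, 246, 206, 150, 116, 67, 33, 23, 21, 12, 22], [102, 91, 94, 92, 97, 146, 221, 247, 240, 197, 143, 113, 76, 35, 26, 23, 15, 13, 31]]
7 [[67, 53, 54, 56, 87, 142, 174, 178, 180, 179, 168, 151, 120, 69, 34, 22, 18, 12, 19], [72, 53, 52, 51, 55, 83, 135, 166, 162, 144, 132, 118, 81, 35, 23, 20, 14, 13, 32]]
8 [[46, 28, 22, 18, 16, 22, 53, 99, 124, 130, 137, 136, 112, 64, 29, 21, 18, 10, 18], [70, 50, 49, 50, 44, 32, 39, 83, 120, 130, 129, 112, 71, 28, 19, 17, 17, 13, 30]]
9 [[46, 30, 24, 22, 18, 21, 54, 97, 123, 130, 138, 137, 113, 64, 32, 20, 15, 13, 18], [71, 49, 50, 49, 45, 30, 38, 74, 112, 132, 130, 111, 70, 29, 20, 18, 13, 9, 31]]
10 [[44, 27, 25, 21, 19, 21, 53, 99, 121, 131, 137, 136, 112, 65, 29, 21, 17, 13, 18], [70, 50, 48, 48, 45, 32, 38, 75, 112, 132, 128, 113, 71, 29, 22, 19, 13, 12, 31]]
```

View pics/k10.png

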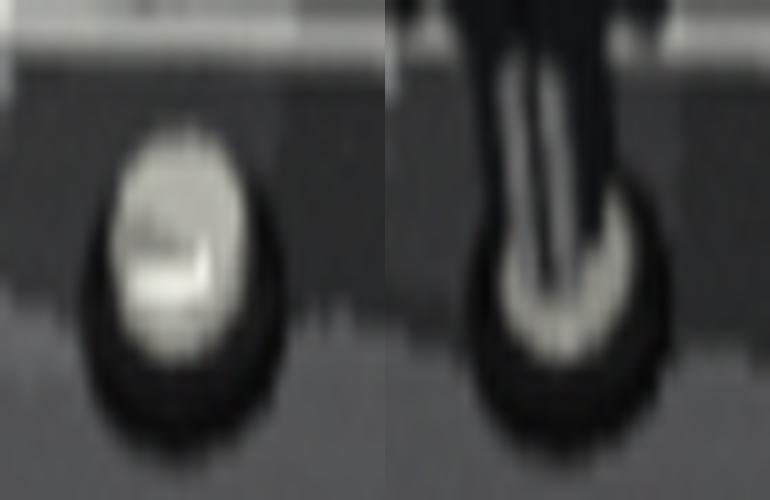

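Emit:
step_arm(
  series=[
    [0,0,0.01,0,0,0],
    [0,0,0.03,0,0,0],
    [0,0,0.07,0,0,0],
    [0,0,0.15,0,0,0],
    [0,0,0.25,0,0,0],
    [0,0,0.3,0,0,0],
    [0,0,0.3,0,0,0],
    [0,-0.1,0.3,0,0,0],
    [-0.05,-0.2,0.3,0,0,0],
    [-0.1,-0.3,0.3,0,0,0],
    [-0.1,-0.3,0.3,0,0,0],
    [-0.1,-0.3,0.3,0,0,0],
  ],
)

```text
clock: 13.27
position: [512.0, -264.6, 243.6]
ee_rot: [-0.146, 0.989, 0.001, -0.001]
contact_force: [0.7, 0.2, 0.5]
gripper_width: 0.4
```

```bash
python3 st.py; python3 pic.py 11; python3 lev.py 7 11; sed 's/}0.pkl/}11.pkl/' m.py > m2.py; python3 m2.py | grep -E "centre|yaw"
python3 - <<'E'
import cv2
g=cv2.imread(f"pics/scene11.png",0); print([g[183:202,c].tolist() for c in (223,224)])
E
```

```text
13.2667 [ 512.05 -264.57  243.61] case [-151.07 -220.41  128.61] F [0.72 0.22 0.47] w 0.4
tool y yaw 0.2923 z [-2.2e-03  8.0e-04 -1.0e+00]
[[408.0, 122.8, 119.5], [516.8, -220.7, 119.5], [775.0, -141.5, 119.5], [669.5, 202.2, 119.5]] [360.3, 270.1, 359.5, 273.3] centre [592.3356707   -9.27999951 119.5       ]
yaw 0.2963082351570296 yaw y 0.3024193336721977
[[410.4, 122.4, 119.5], [518.0, -233.8, 119.5], [775.1, -148.0, 119.5], [667.4, 200.9, 119.5]] [372.1, 271.0, 365.1, 268.7] centre [592.72343583 -14.60260145 119.5       ]
yaw 0.3092990668300296 yaw y 0.2964296457148913
[[57, 39, 38, 52, 142, 237, 254, 253, 253, 248, 209, 153, 117, 68, 33, 24, 22, 10, 20], [67, 40, 38, 38, 62, 141, 225, 249, 242, 199, 146, 116, 78, 36, 25, 22, 15, 12, 32]]
```

View pics/zl11.png

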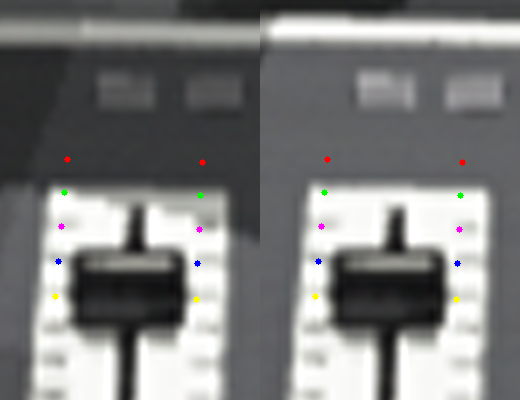

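View pics/scene11.png

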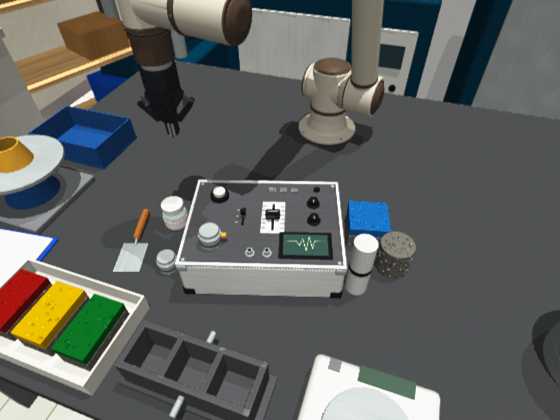

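Emit:
step_arm(
  series=[
    [0,0,0,0,0,0],
    [0,0,0,0,0,0],
    [0,0,0,0,0,0],
    [0,0,0,0,0,0],
  ],
)

```text
clock: 13.7
position: [514.2, -261.8, 244.9]
ee_rot: [-0.149, 0.989, 0.0, 0.0]
contact_force: [0.4, 0.4, -0.3]
gripper_width: -0.1
```

```bash
python3 -c "
from bench import arm
print(arm.job_done())"
```

```text
the job is handed in; nothing more can be done
None
```

I pushed the gain lever from the bottom stop, click by click, into the third click using the outside of the closed fingers. I then pressed the measure key down, released it and backed the arm clear. The job was handed in at about 13.7 s, and it reports no verdict.

**What the last checks showed:**
- **Lever:** its white line sits at the 42 mm mark in the scene view, both before and after the key press.
- **Key:** while pressed, its top edge dropped by about 6 mm in the image. It did not move further as the force rose from 9 to 27 N, so it was fully down. After release the scene pixels match the starting picture, so it is up again.
- **Case:** the scene view puts its centre within about 0.1 mm of the start.
- **Surroundings:** by eye, the filter slider, probes, jar, bar, block, core and spatula look unmoved. I did not measure them.

**What disagreed:**
- The key bottomed out at a tool height of about 131 mm instead of the expected 127 mm, so the tool tip seems to reach about 4 mm lower than its reading. I relied on the image for the key travel instead.
- The last top-view fit of the case was off by about 5 mm. The arm was probably covering its right edge in that picture, so I went by the scene view.

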